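Hang the caddy on the slat panel and put the spice jar in it

TASK

Hang the empty steel caddy on the slat panel: tilt its front up so that the hooks at its back enter the upper groove, then swing it down until it hangs level with the hook tips up behind the slat, and let go. Then lift the spice jar (the slim glass jar with the red cap) over the caddy's front lip and stand it upright in the caddy. Leave the salt shaker and the jam jar where they are.

Things in the scene. Friction and masses are not known exactly. Their poses are not given: they have to be found in the camera images.
- slat_panel: Fixed upright wood panel on the worktop, 276 wide (y), 40 deep, 225 high mm. Origin: foot of its front face's middle; +x into the panel, z up. Two level grooves run across, closed by end trims 260 mm apart; mouths 26 mm high (upper z 175-201, lower z 40-66, too low for the caddy) in a 4 mm facing.
- groove_mouth (a point): Middle of the upper groove's mouth in the plane of the panel's front face, 188 mm above the worktop; axes as slat_panel. Behind the 4 mm facing the cavity is 28 mm deep (panel x 4 to 32) and reaches from 4 mm below the mouth to 14 mm above it.
- caddy: Loose open steel caddy, about 0.26 kg, on the worktop, front (-x) roughly to the robot. Origin: centre of the underside of the floor, 74 (x) x 110 (y), 4 thick mm; z up. Vertical back wall, outer face x = +37, 4 thick, 89 high. Side walls 74 high, 3 thick. Sloping front wall: see front_rim. Hung, its underside is 90 mm over the worktop and it is upright to about 3 deg.
- front_rim (a point): Middle of the caddy's front rim (front lip), caddy x = -77, z = 75 mm; axes as caddy. The flat 4 mm front wall leans outward 28 deg from vertical; its mid-plane runs from x = -37, z = 0 up to this rim, 110 wide. The place to pinch: square to the sloping wall, one finger inside, one outside.
- caddy_lip (a point): Middle between the two hook lip tops: caddy x = 51, y = 0, z = 116 mm; axes as caddy. Hooks at y = -34 and +34, 24 wide: arm 4 thick (underside z = 85) from x = 37 back to 53, lip 4 thick (x 49-53) up from it to z = 116. Arm underside to lip top is 31 mm, more than the 26 mm mouth: they enter only with the front tilted up (35 to 40 deg), then go up behind the facing while turning down.
- caddy_back (a point): Caddy x = 37, y = 0, z = 10 mm, on the back face midway between two rubber bumpers (12 across, 4 thick, at y = -34 and +34); axes as caddy. Hung: arms rest on the mouth's lower edge, lips bear on the facing from inside, bumpers on the panel's front face, back wall 4 to 8 mm off the panel.
- spice_jar: Loose glass spice jar with a red screw cap, 41 mm diameter, 105 high, about 0.11 kg (cap from 85 to 105 mm, a little wider than the glass). Origin: centre of its underside; z up.
- salt: Loose salt shaker, glass with a domed grey top, 44 diameter, 90 high. Origin: centre of its underside. To be left alone.
- jam_jar: Loose squat jam jar with a wide red lid, 69 diameter, 86 high. Origin: centre of its underside. To be left alone.

How it is judged:
By the outcome, as a careful person would: the job done as asked, in the order asked, and still so for the second after the job is handed in, with the robot touching nothing.
It also fails if it takes over 59 s, if anything falls off the work surface, if the arm or the gripper's body presses on something with over 40 N, if the wrist force passes 120 N, or if a joint passes its speed limit or range.

ROBOT

A 6-joint arm with a two-finger parallel gripper is mounted at the origin on a cart in front of the work surface, level with it; the furniture and walls round the work are solid. World frame = base frame: x ahead of the robot, y to its left, z up, the work surface at z = 0. Lengths are in mm, angles in rad, forces in N, time in s.
With the tool pointing down it reaches from about 350 to 975 mm from the base axis. Payload 7.1 kg.
Tool frame: the origin (TCP) lies at the centre of the arm's flange, where the gripper is bolted on; the fingertips stand 182 mm ahead of it and the grasp point (between the pads) lies 163 mm ahead of it; z points along the fingers, y is the line along which they close (so a half turn about z gives the same grasp; the last joint's range is limited). The gripper opens to 88 mm and grips with 3 to 60 N. Pads are 20 mm wide; open, the fingers measure 115 mm over their backs; the gripper's body (75 mm by 178 mm) begins 61 mm behind the grasp point.
Start: joints at [-0.723, 0.423, 1.63, -0, 1.089, -0.019], TCP at [476.418, -404.515, 404.675] pointing down, gripper open.
Joint ranges: [-3, 3], [-0.9, 2.11], [0.09, 2.58], [-1.31, 4.45], [0.11, 2.69], [-2.54, 2.54]. Speed limits (rad/s): [2.39, 2.39, 3.01, 3.14, 3.14, 3.14].

INTERFACE

Orientations are given as a rotation vector (axis times angle).
In Python, from workcell import readout, get_image, ctrl gives the robot as it stands.
- The arm moves only by the tool step_arm, never from a script. Its argument "targets" is a list that holds one entry, the list of rows, each a list of 7 numbers: the shift along the world's x, y, z as a fraction of full scale, then the turn, a rotation vector about the world's x, y, z as a fraction of full scale, then the opening, from 0 (shut) to 1 (fully open). In form: [[[dx, dy, dz, wx, wy, wz, claw], ...]]. A call has exactly 5 rows; each row shifts and turns the commanded pose from where the row before left it; what a row does not reach is not made up. Full scale, the value 1, is 0.05 m for a shift and 4 degrees for a turn. A row lasts 1/8 s, in which the tool goes at most 62.5 mm and 10.7 degrees, less where a joint would pass 70% of its speed; a pose out of reach is approached as far as the arm can. A call with a number of a shift or a turn outside -1 to 1 is refused whole. A call with a gripper value outside its range is refused whole. The fingers move at their own pace and stop on an object; the grip force is fixed at half the most. Time passes only in rows, so rows that do not move let the fingers close, or fill a call up. It gives the time, the measured TCP pose, the force, the opening and the grip force at its end, in the units of the state.
- readout.get_obs(): the state, without advancing time (a new reading comes with each control period).
- get_image(name): name is "side" or "top" or "wrist"; returns a dict with "pixels" (420x560x3 uint8, red, green, blue), "intrinsics" (3x3 intrinsics, pixels), "extrinsics" (4x4, takes a point from world to camera coordinates). Camera axes: x right, y down, z forward; pixel columns grow to the right and rows downward; lengths in mm; the calibration is good to about 2 mm. A picture is of the moment at which its call begins. There is no depth.
- ctrl.close_job(): hands the job in; it is judged then, once.
The state is a dict: "t": time; "qpos": joint angles; "qvel": joint speeds; "joint_torque": joint torques, N m; "ee_pos": TCP position; "orientation": TCP orientation; "ft_force": force on the tool from outside, world axes, zero at the start; "moment": the same for the moment, N m; "width": finger opening in mm; "grasp_force": force on a finger pad.
Only numpy, scipy, OpenCV 4.12 (cv2) and the standard library are available. Lean on these libraries where they do the work, as an engineer would, in place of code of your own. Each camera call takes 0.05 s, during which the arm holds its last target. There are 200 camera calls.

## Working session

There is one attempt and no reset: what is moved stays moved. The work goes in short steps, Python scripts to look and compute and a tool call to move; the robot and the scene stay as the last step left them, time stands still between calls to the robot, and variables do not carry over. Pictures are saved under pics/ and viewed, at most 10 in all, crops included, and the job is handed in when it is done.

Besides the shell and the picture viewer there is one more tool, called in YAML: its name, and indented under it one key for each argument. step_arm: Moves the arm, as the interface text tells. Shift numbers are shares of 0.05 m and turn numbers shares of 4 degrees, none past 1 either way. Its arguments: {"type":"object","properties":{"targets":{"type":"array"}},"required":["targets"]}

```bash
mkdir -p pics; ls
python3 - <<'E'
from workcell import readout,get_image
import cv2,numpy as np
for n in("side","top"):
    d=get_image(n);cv2.imwrite(f"pics/{n}0.png",d["pixels"][:,:,::-1])
    print(n,np.round(d["intrinsics"],1).tolist(),np.round(d["extrinsics"],3).tolist())
o=readout.get_obs();print(o["ee_pos"],o["orientation"],o["width"],o["t"])
E
```

```text
pics
side [[534.6, 0.0, 279.8], [0.0, 534.6, 207.6], [0.0, 0.0, 1.0]] [[-0.037, -0.999, -0.009, 181.255], [-0.467, 0.026, -0.884, 371.695], [0.883, -0.029, -0.468, 916.484], [0.0, 0.0, 0.0, 1.0]]
top [[473.6, 0.0, 277.7], [0.0, 473.6, 211.2], [0.0, 0.0, 1.0]] [[0.012, -1.0, 0.012, 127.045], [-0.991, -0.014, -0.134, 535.638], [0.135, -0.01, -0.991, 1057.021], [0.0, 0.0, 0.0, 1.0]]
[ 476.24405452 -404.35541272  404.00925897] [-2.85001244e+00 -1.31884193e+00  8.53685869e-04] 87.73922529100457 0.1
```

View pics/side0.png

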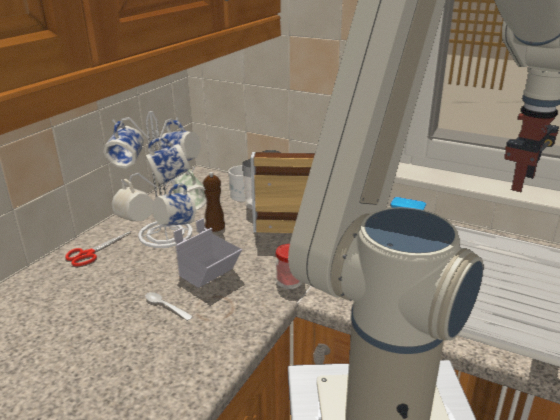

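View pics/top0.png

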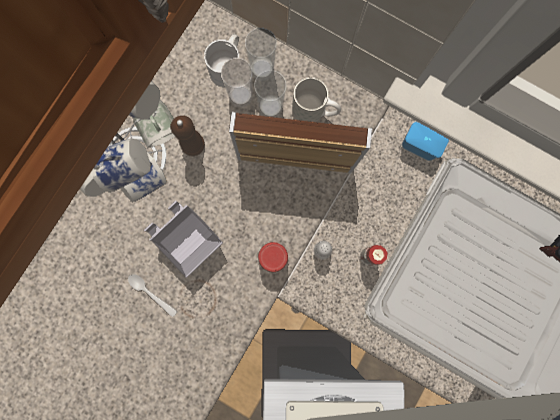

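The top view shows the caddy at about (185,240), with its hooks up-left near (150,237) and (178,207). The panel front edge runs (232,125) to (368,140), and the jam jar is at (272,257), the salt at (323,250) and the spice jar at (377,255). I'll zoom in next to pick pixels.

```bash
cat > h.py <<'E'
import numpy as np,cv2
from workcell import readout,get_image,ctrl
def ray(d,u,v):
    E=d["extrinsics"];R=E[:3,:3];c=-R.T@E[:3,3]
    return c,R.T@np.linalg.inv(d["intrinsics"])@np.array([u,v,1.])
def onz(d,u,v,z):
    c,r=ray(d,u,v);return c+r*(z-c[2])/r[2]
def tri(obs):
    A=np.zeros((3,3));b=np.zeros(3)
    for d,u,v in obs:
        c,r=ray(d,u,v);r=r/np.linalg.norm(r);P=np.eye(3)-np.outer(r,r);A+=P;b+=P@c
    return np.linalg.solve(A,b)
def proj(d,p):
    q=d["extrinsics"][:3,:3]@p+d["extrinsics"][:3,3];q=d["intrinsics"]@q;return q[:2]/q[2]
E
python3 - <<'E'
import cv2,numpy as np
t=cv2.imread("pics/top0.png");s=cv2.imread("pics/side0.png")
a=cv2.resize(t[195:285,140:230],None,fx=6,fy=6,interpolation=2)
cv2.imwrite("pics/c1.png",a)
b=cv2.resize(t[100:270,220:400],None,fx=3,fy=3,interpolation=2)
c=cv2.resize(s[140:240,240:330],None,fx=2.8,fy=2.8,interpolation=2)
w=np.zeros((540,800,3),np.uint8);w[:510,:540]=b;w[:280,545:797]=c[:280,:252]
e=cv2.resize(s[215:290,170:250],None,fx=3,fy=3,interpolation=2);w[290:515,545:785]=e
cv2.imwrite("pics/c2.png",w)
E
```

```text
(no output)
```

View pics/c1.png

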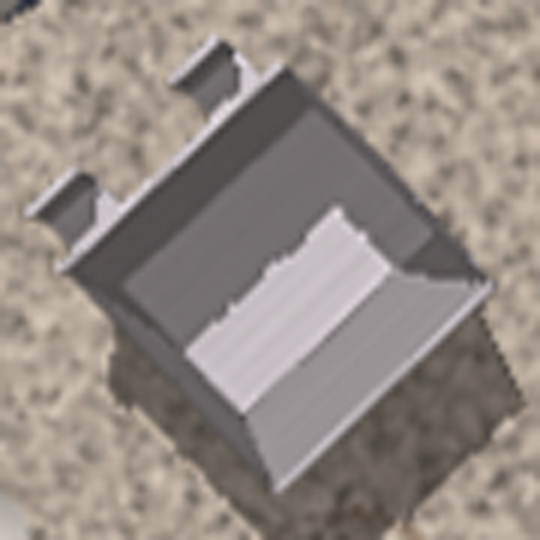

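View pics/c2.png

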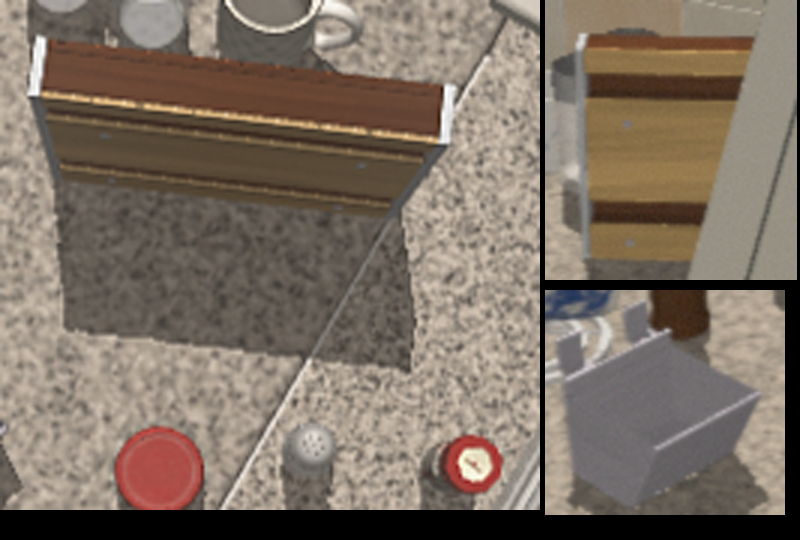

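The crops show the caddy's rim ends at c1 (490,288) and (278,490), and its back wall ends at (60,268) and (288,68). The panel's top front edge runs (38,95) to (447,142) in c2, and the jar cap is at (471,463).

Run:
```python
from h import *
d=get_image("top")
c1=lambda u,v,z:onz(d,140+(u+.5)/6-.5,195+(v+.5)/6-.5,z)
c2=lambda u,v,z:onz(d,220+(u+.5)/3-.5,100+(v+.5)/3-.5,z)
def pr(n,*p):
    print(n,[np.round(x,1).tolist() for x in p],end=' ')
    if len(p)==2: e=p[1]-p[0];print('mid',np.round((p[0]+p[1])/2,1),'len',np.linalg.norm(e).round(1),'ang',np.degrees(np.arctan2(e[1],e[0])).round(1))
    else: print()
pr('rim',c1(490,288,76),c1(278,490,76))
pr('back',c1(288,68,89),c1(60,268,89))
pr('lips',c1(218,40,116),c1(28,210,116))
pr('ptop',c2(447,142,225),c2(38,95,225))
pr('pfoot',c2(398,217,0),c2(62,183,0))
pr('jar',c2(471,463,105));pr('salt',c2(311,445,90));pr('jam',c2(160,470,86))
```

```text
rim [[457.0, 257.7, 76.0], [382.8, 332.3, 76.0]] mid [419.9 295.   76. ] len 105.3 ang 134.8
back [[535.5, 332.2, 89.0], [461.4, 411.6, 89.0]] mid [498.5 371.9  89. ] len 108.7 ang 133.0
lips [[541.4, 352.5, 116.0], [479.7, 416.9, 116.0]] mid [510.6 384.7 116. ] len 89.1 ang 133.7
ptop [[636.4, -39.2, 225.0], [663.7, 226.1, 225.0]] mid [650.   93.5 225. ] len 266.8 ang 84.1
pfoot [[636.6, -45.3, 0.0], [660.6, 225.4, 0.0]] mid [648.6  90.1   0. ] len 271.8 ang 84.9
jar [[435.0, -77.9, 105.0]] 
salt [[447.2, 34.6, 90.0]] 
jam [[428.0, 143.6, 86.0]]
```

```bash
cat >> h.py <<'E'
from scipy.spatial.transform import Rotation as Ro
PSI0,RIM0=np.radians(44.0),np.array([420.,295.,76.])
PSIP,PAN=np.radians(-5.4),np.array([649.,92.,0.])
GD=16.  # grasp depth below the rim along the wall
WA=np.array([40,0,-75.])/85  # down the wall, caddy axes
TOOLC=np.array([np.cross([75/85,0,40/85],WA),[75/85,0,40/85],WA]).T # tool axes in caddy
def yaw(p): return Ro.from_euler('z',p).as_matrix()
def tcp_from_caddy(Rc,oc): # world caddy pose -> tcp
    R=Rc@TOOLC; g=oc+Rc@(np.array([-77,0,75.])+GD*WA); return g-163*R[:,2],R
def delta(p,R,n=1,claw=None):
    o=readout.get_obs();dR=Ro.from_matrix(R@Ro.from_rotvec(o["orientation"]).as_matrix().T).as_rotvec()
    print("t",round(o["t"],2),"rows:",n,np.round((p-o["ee_pos"])/50/n,3),np.round(np.degrees(dR)/4/n,3))
E
python3 - <<'E'
from h import *
Rc=yaw(PSI0);oc=RIM0-Rc@np.array([-77,0,75.])
p,R=tcp_from_caddy(Rc,oc)
print("oc",oc,"grasp tcp",p)
delta(p-90*R[:,2],R,25); delta(p,R,1)
E
cat > plan.py <<'E'
import numpy as np,heapq
def rect(x0,x1,z0,z1,s=1.5):
    X=np.linspace(x0,x1,int((x1-x0)/s)+2);Z=np.linspace(z0,z1,int((z1-z0)/s)+2)
    return np.array([(x,z) for x in X for z in Z])
C=[(33,37,0,89),(37,41,4,16),(33,53,85,89),(49,53,85,116)]
P=np.vstack([rect(*c) for c in C])
S=[(0,4,66,175),(0,4,201,225),(0,40,66,171),(0,40,215,225),(32,40,66,225)]
def clr(th,X,Z):
    c,s=np.cos(th),np.sin(th) # front up: x->(c,-s), z->(s,c)
    x=X+P[:,0]*c+P[:,1]*s; z=Z-P[:,0]*s+P[:,1]*c
    d=1e9
    for a,b,e,f in S:
        dx=np.maximum(a-x,x-b);dz=np.maximum(e-z,z-f)
        o=np.hypot(np.maximum(dx,0),np.maximum(dz,0))+np.minimum(np.maximum(dx,dz),0);d=min(d,o.min())
    return d
# reference: caddy lip corner point (51,100) position in panel frame as state
if __name__=="__main__":
    TH=np.arange(0,47,3);XS=np.arange(-25,26,1.);ZS=np.arange(165,216,1.)
    F=np.zeros((len(TH),len(XS),len(ZS)))
    ref=np.array([51,100.])
    for i,t in enumerate(np.radians(TH)):
        r=np.array([ref[0]*np.cos(t)+ref[1]*np.sin(t),-ref[0]*np.sin(t)+ref[1]*np.cos(t)])
        for j,x in enumerate(XS):
            for k,z in enumerate(ZS): F[i,j,k]=clr(t,x-r[0],z-r[1])
    st=(TH.tolist().index(39),0,int(190-165));best={st:None}
    gi=np.unravel_index(np.argmax(F[0][30:].ravel()),F[0][30:].shape);goal=(0,30+gi[0],gi[1])
    D={st:0};h=[(0,st)]
    while h:
        d,n=heapq.heappop(h)
        if n==goal:break
        if d>D[n]:continue
        for q in [(n[0]+a,n[1]+b,n[2]+c) for a in(-1,0,1) for b in(-1,0,1) for c in(-1,0,1) if a or b or c]:
            if not all(0<=q[m]<F.shape[m] for m in range(3)):continue
            f=F[q]
            if f<0.3:continue
            e=d+np.linalg.norm(np.subtract(q,n))*(.05+np.exp(-(f-1)*1.5))
            if e<D.get(q,1e9):D[q]=e;best[q]=n;heapq.heappush(h,(e,q))
    path=[];n=goal
    while n is not None:path.append(n);n=best[n]
    for n in path[::-1]:
        t=np.radians(TH[n[0]]);X=XS[n[1]]-(51*np.cos(t)+100*np.sin(t));Z=ZS[n[2]]-(-51*np.sin(t)+100*np.cos(t))
        print(TH[n[0]],"ref",XS[n[1]],ZS[n[2]],"org %.1f %.1f clr %.1f"%(X,Z,F[n]))
E
python3 plan.py
```

```text
oc [475.38916463 348.48869453   1.        ] grasp tcp [370.23861146 246.94598567 205.70588235]
t 0.15 rows: 25 [-0.109  0.498 -0.095] [ 0.01  -0.308  0.825]
t 0.15 rows: 1 [-2.12  13.027 -3.967] [ 0.246 -7.697 20.626]
39 ref -25.0 190.0 org -127.6 144.4 clr 13.4
39 ref -24.0 189.0 org -126.6 143.4 clr 12.4
39 ref -23.0 188.0 org -125.6 142.4 clr 11.5
39 ref -22.0 187.0 org -124.6 141.4 clr 10.8
39 ref -21.0 186.0 org -123.6 140.4 clr 10.1
39 ref -20.0 185.0 org -122.6 139.4 clr 9.7
39 ref -19.0 184.0 org -121.6 138.4 clr 9.4
42 ref -18.0 183.0 org -122.8 142.8 clr 9.4
42 ref -17.0 183.0 org -121.8 142.8 clr 8.8
42 ref -16.0 183.0 org -120.8 142.8 clr 8.1
42 ref -15.0 183.0 org -119.8 142.8 clr 7.4
42 ref -14.0 183.0 org -118.8 142.8 clr 6.8
42 ref -13.0 183.0 org -117.8 142.8 clr 6.1
42 ref -12.0 183.0 org -116.8 142.8 clr 5.5
42 ref -11.0 183.0 org -115.8 142.8 clr 5.1
42 ref -10.0 183.0 org -114.8 142.8 clr 4.8
42 ref -9.0 183.0 org -113.8 142.8 clr 4.8
42 ref -8.0 183.0 org -112.8 142.8 clr 4.8
42 ref -7.0 183.0 org -111.8 142.8 clr 4.8
42 ref -6.0 183.0 org -110.8 142.8 clr 4.8
4
[... 290 characters left out ...]
clr 5.2
42 ref 2.0 188.0 org -102.8 147.8 clr 5.2
42 ref 3.0 189.0 org -101.8 148.8 clr 5.1
42 ref 4.0 190.0 org -100.8 149.8 clr 5.1
39 ref 5.0 191.0 org -97.6 145.4 clr 4.2
36 ref 6.0 192.0 org -94.0 141.1 clr 3.9
33 ref 7.0 193.0 org -90.2 136.9 clr 4.3
30 ref 8.0 194.0 org -86.2 132.9 clr 5.0
27 ref 9.0 194.0 org -81.8 128.1 clr 4.7
24 ref 9.0 194.0 org -78.3 123.4 clr 4.5
21 ref 9.0 194.0 org -74.4 118.9 clr 4.5
18 ref 9.0 194.0 org -70.4 114.7 clr 4.6
15 ref 9.0 194.0 org -66.1 110.6 clr 4.6
12 ref 9.0 194.0 org -61.7 106.8 clr 4.3
9 ref 9.0 194.0 org -57.0 103.2 clr 4.1
6 ref 9.0 194.0 org -52.2 99.9 clr 3.8
3 ref 9.0 193.0 org -47.2 95.8 clr 3.3
0 ref 8.0 192.0 org -43.0 92.0 clr 2.0
```

step_arm:
  targets:
    - [[-0.11,0.5,-0.095,0.01,-0.308,0.825,0.7],[-0.11,0.5,-0.095,0.01,-0.308,0.825,0.7],[-0.11,0.5,-0.095,0.01,-0.308,0.825,0.7],[-0.11,0.5,-0.095,0.01,-0.308,0.825,0.7],[-0.11,0.5,-0.095,0.01,-0.308,0.825,0.7]]

```text
t: 0.78
ee_pos: [448.6, -278.7, 380.6]
orientation: [2.592, 1.693, 0.154]
ft_force: [0.5, 0.4, 0.2]
width: 61.3
grasp_force: 0.0
```

step_arm:
  targets:
    - [[-0.11,0.5,-0.095,0.01,-0.308,0.825,0.7],[-0.11,0.5,-0.095,0.01,-0.308,0.825,0.7],[-0.11,0.5,-0.095,0.01,-0.308,0.825,0.7],[-0.11,0.5,-0.095,0.01,-0.308,0.825,0.7],[-0.11,0.5,-0.095,0.01,-0.308,0.825,0.7]]

```text
t: 1.4
ee_pos: [421.1, -153.7, 357.0]
orientation: [2.282, 2.015, 0.299]
ft_force: [-0.3, -0.3, -0.1]
width: 61.7
grasp_force: 0.0
```

step_arm:
  targets:
    - [[-0.11,0.5,-0.095,0.01,-0.308,0.825,0.7],[-0.11,0.5,-0.095,0.01,-0.308,0.825,0.7],[-0.11,0.5,-0.095,0.01,-0.308,0.825,0.7],[-0.11,0.5,-0.095,0.01,-0.308,0.825,0.7],[-0.11,0.5,-0.095,0.01,-0.308,0.825,0.7]]

```text
t: 2.02
ee_pos: [393.6, -28.8, 333.3]
orientation: [1.927, 2.284, 0.434]
ft_force: [-0.3, 0.3, -0.8]
width: 61.5
grasp_force: 0.0
```

step_arm:
  targets:
    - [[-0.11,0.5,-0.095,0.01,-0.308,0.825,0.7],[-0.11,0.5,-0.095,0.01,-0.308,0.825,0.7],[-0.11,0.5,-0.095,0.01,-0.308,0.825,0.7],[-0.11,0.5,-0.095,0.01,-0.308,0.825,0.7],[-0.11,0.5,-0.095,0.01,-0.308,0.825,0.7]]

```text
t: 2.65
ee_pos: [366.2, 96.3, 309.6]
orientation: [1.537, 2.496, 0.557]
ft_force: [0.5, -0.8, 0.4]
width: 61.4
grasp_force: 0.0
```

step_arm:
  targets:
    - [[-0.11,0.5,-0.095,0.01,-0.308,0.825,0.7],[-0.11,0.5,-0.095,0.01,-0.308,0.825,0.7],[-0.11,0.5,-0.095,0.01,-0.308,0.825,0.7],[-0.11,0.5,-0.095,0.01,-0.308,0.825,0.7],[-0.11,0.5,-0.095,0.01,-0.308,0.825,0.7]]

```text
t: 3.28
ee_pos: [338.7, 221.3, 285.8]
orientation: [1.121, 2.648, 0.664]
ft_force: [-0.9, 0.2, 0.8]
width: 61.1
grasp_force: 0.0
```

Run:
```python
from h import *
Rc=yaw(PSI0);oc=RIM0-Rc@np.array([-77,0,75.])
p,R=tcp_from_caddy(Rc,oc);delta(p-90*R[:,2],R);delta(p,R,5)
d=get_image("wrist");im=d["pixels"][:,:,::-1].copy()
E=[RIM0+Rc@np.array([0,s*55,0]) for s in(-1,1)]+[oc+Rc@np.array([35,s*55,89]) for s in(-1,1)]
for q in E: u=proj(d,q);print(u.round(1));cv2.circle(im,(int(u[0]),int(u[1])),3,(0,0,255),1)
cv2.imwrite("pics/w1.png",im)
```

```text
t 3.27 rows: 1 [ 0.022 -0.076 -0.013] [-0.014  0.023 -0.029]
t 3.27 rows: 5 [ 0.126  0.103 -0.32 ] [-0.003  0.005 -0.006]
[276.5 301.7]
[276.5 153.7]
[397.2 278. ]
[409.9 150.4]
```

View pics/w1.png

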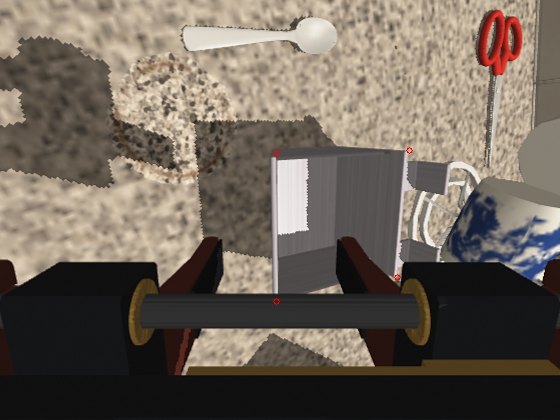

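The wrist view puts the caddy's rim at column 276, rows 153 to 300, which matches the marks. I'll go down and pinch it.

step_arm:
  targets:
    - [[0.126,0.103,-0.32,0,0,0,0.7],[0.126,0.103,-0.32,0,0,0,0.7],[0.126,0.103,-0.32,0,0,0,0.7],[0.126,0.103,-0.32,0,0,0,0.7],[0.126,0.103,-0.32,0,0,0,0.7]]

```text
t: 3.95
ee_pos: [369.0, 244.8, 210.2]
orientation: [1.125, 2.647, 0.666]
ft_force: [-0.6, 0.7, 0.9]
width: 61.5
grasp_force: 0.0
```

step_arm:
  targets:
    - [[0,0,0,0,0,0,0.7],[0,0,0,0,0,0,0],[0,0,0,0,0,0,0],[0,0,0,0,0,0,0],[0,0,0,0,0,0,0]]

```text
t: 4.58
ee_pos: [368.6, 245.0, 210.9]
orientation: [1.123, 2.648, 0.666]
ft_force: [0.3, 0.1, 0.8]
width: 24.9
grasp_force: 0.0
```

Run:
```python
from h import *
o=readout.get_obs();print({k:np.round(o[k],2) for k in("t","ee_pos","ft_force","moment","width","grasp_force","qpos")})
```

```text
{'t': np.float64(4.58), 'ee_pos': array([368.62, 245.01, 210.95]), 'ft_force': array([0.26, 0.06, 0.8 ]), 'moment': array([-0.1 ,  0.02, -0.02]), 'width': np.float64(24.89), 'grasp_force': np.float64(0.0), 'qpos': array([ 0.53,  0.51,  2.25,  2.3 ,  0.15, -2.52])}
```

step_arm:
  targets:
    - [[0,0,0,0,0,0,0],[0,0,0,0,0,0,0],[0,0,0,0,0,0,0],[0,0,0,0,0,0,0],[0,0,0,0,0,0,0]]

```text
t: 5.2
ee_pos: [368.5, 244.9, 210.4]
orientation: [1.124, 2.648, 0.665]
ft_force: [0.7, 0.2, -3.0]
width: 3.8
grasp_force: 30.0
```

step_arm:
  targets:
    - [[0,0,0.2,0,0,0,0],[0,0,0.2,0,0,0,0],[0,0,0.2,0,0,0,0],[0,0,0.2,0,0,0,0],[0,0,0.2,0,0,0,0]]

```text
t: 5.82
ee_pos: [368.4, 244.9, 260.8]
orientation: [1.124, 2.649, 0.666]
ft_force: [-0.5, 0.4, -3.7]
width: 3.8
grasp_force: 30.0
```

Run:
```python
from h import *
o=readout.get_obs();print({k:np.round(o[k],3).tolist() for k in("t","ee_pos","orientation","ft_force","moment","width","grasp_force","qpos")})
```

```text
{'t': 5.825, 'ee_pos': [368.391, 244.944, 260.827], 'orientation': [1.124, 2.649, 0.666], 'ft_force': [-0.465, 0.36, -3.669], 'moment': [-0.456, 0.389, 0.01], 'width': 3.805, 'grasp_force': 29.994, 'qpos': [0.527, 0.387, 2.241, 1.282, 0.12, -1.494]}
```

step_arm:
  targets:
    - [[0,0,0.5,-0.4,0.42,0,0],[0,0,0.5,-0.4,0.42,0,0],[0,0,0.5,-0.6,0.62,0,0],[0,0,0.4,-0.65,0.68,0,0],[0,0,0.4,-0.65,0.68,0,0]]

```text
t: 6.45
ee_pos: [367.3, 248.7, 344.5]
orientation: [1.174, 2.793, 0.42]
ft_force: [-0.4, 0.3, -3.3]
width: 3.9
grasp_force: 30.0
```

```bash
cat >> h.py <<'E'
# caddy in tool as gripped (TCP pose at t=5.2)
def hold():
    R=Ro.from_rotvec([1.124,2.648,.665]).as_matrix();p=np.array([368.5,244.9,210.4])
    g=p+163*R[:,2];return (75-g[2])/.882
GD=hold()
def pan(th,X,Z,y=0): # caddy pose in panel frame -> tcp
    Rc=yaw(PSIP)@Ro.from_euler('y',np.radians(th)).as_matrix()
    return tcp_from_caddy(Rc,PAN+yaw(PSIP)@np.array([X,y,Z]))
def show():
    o=readout.get_obs();print({k:np.round(o[k],3).tolist() for k in("t","ee_pos","orientation","ft_force","width","grasp_force","qpos")})
E
python3 - <<'E'
from h import *
print(GD);show()
for a in[(42,-190,143),(42,-127.6,143),(0,-43,92)]:print(a,pan(*a)[0].round(1));
delta(*pan(42,-190,150),15)
E
```

```text
9.416909679667908
{'t': 6.45, 'ee_pos': [367.292, 248.748, 344.453], 'orientation': [1.174, 2.793, 0.42], 'ft_force': [-0.405, 0.279, -3.274], 'width': 3.904, 'grasp_force': 29.994, 'qpos': [0.541, 0.212, 2.138, 0.188, 0.527, -0.384]}
(42, -190, 143) [489.6 107.1 399.3]
(42, -127.6, 143) [551.8 101.2 399.3]
(0, -43, 92) [457.6 110.1 302.5]
t 6.45 rows: 15 [ 0.163 -0.189  0.082] [-0.202  0.481 -0.806]
```

```bash
cat >> h.py <<'E'
from scipy.optimize import least_squares
D=[([476.418,-404.515,404.675],[-2.85001244,-1.31884193,0],[-0.723,0.423,1.63,0,1.089,-0.019]),
([368.62,245.01,210.95],[1.123,2.648,.666],[.53,.51,2.25,2.3,.15,-2.52]),
([368.391,244.944,260.827],[1.124,2.649,.666],[0.527,0.387,2.241,1.282,0.12,-1.494]),
([367.292,248.748,344.453],[1.174,2.793,.42],[0.541,0.212,2.138,0.188,0.527,-0.384])]
def kin(D=D):
    A=[];b=[]
    for p,w,q in D:
        t=Ro.from_rotvec(w).as_matrix()[:,2];c,s=np.cos(q[0]),np.sin(q[0]);a=q[1];e=q[1]+q[2]
        A+=[[1,0,np.sin(a),np.sin(e),t[0]*c+t[1]*s],[0,1,np.cos(a),np.cos(e),t[2]]]
        b+=[p[0]*c+p[1]*s,p[2]]
    x,r,_,_=np.linalg.lstsq(np.array(A),np.array(b),rcond=None);return x,np.array(A)@x-b
def ik(p,R,x=None): # wrist: q1,q2,q3 and forearm direction vs tool -> q5
    a1,d1,L2,L3,d6=x;w=p-d6*R[:,2];q1=np.arctan2(w[1],w[0]);r=np.hypot(*w[:2])-a1;z=w[2]-d1
    D_=(r*r+z*z-L2**2-L3**2)/(2*L2*L3);q3=np.arccos(D_);q2=np.arctan2(r,z)-np.arctan2(L3*np.sin(q3),L2+L3*np.cos(q3))
    e=q2+q3;f=np.array([np.sin(e)*np.cos(q1),np.sin(e)*np.sin(q1),np.cos(e)]);u=np.array([-np.sin(q1),np.cos(q1),0]);v=np.cross(f,u)
    t=R[:,2];return np.round([q1,q2,q3,np.arctan2(t@u,-(t@v)),np.arccos(t@f)],3)
E
python3 - <<'E'
from h import *
x,r=kin();print(x.round(1),r.round(1))
for w in D: print(ik(np.array(w[0]),Ro.from_rotvec(w[1]).as_matrix(),x),w[2])
for a in[(42,-190,150),(42,-101,150),(20,-73,117),(10,-58,104),(0,-43,92)]:print(a,ik(*pan(*a),x))
E
```

```text
[105.8  67.9 482.6 359.9 -63.6] [-2.  -0.   4.4  0.2 -5.9 -3.4  3.5  3.3]
[-7.040e-01  4.270e-01  1.624e+00  1.000e-03  1.092e+00] [-0.723, 0.423, 1.63, 0, 1.089, -0.019]
[0.598 0.507 2.259 2.504 0.137] [0.53, 0.51, 2.25, 2.3, 0.15, -2.52]
[0.599 0.389 2.219 1.035 0.096] [0.527, 0.387, 2.241, 1.282, 0.12, -1.494]
[0.606 0.213 2.149 0.158 0.507] [0.541, 0.212, 2.138, 0.188, 0.527, -0.384]
(42, -190, 150) [0.225 0.169 1.988 0.081 1.217]
(42, -101, 150) [0.176 0.326 1.77  0.067 1.281]
(20, -73, 117) [ 0.199  0.299  1.952 -0.059  0.757]
(10, -58, 104) [ 0.209  0.311  2.03  -0.192  0.507]
(0, -43, 92) [ 0.217  0.343  2.102 -0.574  0.268]
```

Run:
```python
from h import *
delta(*pan(42,-180,150,-35),15)
```

```text
t 6.45 rows: 15 [ 0.172 -0.237  0.082] [-0.202  0.481 -0.806]
```

step_arm:
  targets:
    - [[0.17,-0.237,0.082,-0.2,0.48,-0.806,0],[0.17,-0.237,0.082,-0.2,0.48,-0.806,0],[0.17,-0.237,0.082,-0.2,0.48,-0.806,0],[0.17,-0.237,0.082,-0.2,0.48,-0.806,0],[0.17,-0.237,0.082,-0.2,0.48,-0.806,0]]

```text
t: 7.08
ee_pos: [410.1, 189.3, 364.4]
orientation: [-1.621, -2.677, -0.208]
ft_force: [0.3, 0.0, -2.6]
width: 3.8
grasp_force: 30.0
```

step_arm:
  targets:
    - [[0.17,-0.237,0.082,-0.2,0.48,-0.806,0],[0.17,-0.237,0.082,-0.2,0.48,-0.806,0],[0.17,-0.237,0.082,-0.2,0.48,-0.806,0],[0.17,-0.237,0.082,-0.2,0.48,-0.806,0],[0.17,-0.237,0.082,-0.2,0.48,-0.806,0]]

```text
t: 7.7
ee_pos: [452.6, 130.1, 384.9]
orientation: [-1.937, -2.355, 0.021]
ft_force: [0.1, -0.0, -3.5]
width: 4.1
grasp_force: 30.0
```

step_arm:
  targets:
    - [[0.17,-0.237,0.082,-0.2,0.48,-0.806,0],[0.17,-0.237,0.082,-0.2,0.48,-0.806,0],[0.17,-0.237,0.082,-0.2,0.48,-0.806,0],[0.17,-0.237,0.082,-0.2,0.48,-0.806,0],[0.17,-0.237,0.082,-0.2,0.48,-0.806,0]]

```text
t: 8.32
ee_pos: [495.2, 71.0, 405.4]
orientation: [-2.187, -1.987, 0.238]
ft_force: [0.2, 0.1, -2.7]
width: 3.9
grasp_force: 30.0
```

Run:
```python
from h import *
show();delta(*pan(42,-180,150,-35),1)
Rc=yaw(PSIP)@Ro.from_euler('y',np.radians(42)).as_matrix();oc=PAN+yaw(PSIP)@np.array([-180,-35,150])
pts=[(-77,-55,75),(-77,55,75),(37,-55,89),(37,55,89),(51,-46,116),(51,46,116)]
w=np.zeros((420,800,3),np.uint8)
for i,(n,(x0,y0)) in enumerate([("side",(200,90)),("top",(220,90))]):
    d=get_image(n);im=d["pixels"][:,:,::-1].copy()
    im=cv2.resize(im[y0:y0+200,x0:x0+190],None,fx=2.1,fy=2.1,interpolation=2)
    for q in pts:
        u=(proj(d,oc+Rc@np.array(q,float))-[x0,y0])*2.1;cv2.circle(im,(int(u[0]),int(u[1])),4,(0,0,255),1)
    w[:420,i*400:i*400+399]=im
cv2.imwrite("pics/p3.png",w)
```

```text
{'t': 8.325, 'ee_pos': [495.224, 70.977, 405.448], 'orientation': [-2.187, -1.987, 0.238], 'ft_force': [0.193, 0.121, -2.7], 'width': 3.887, 'grasp_force': 29.995, 'qpos': [0.106, 0.287, 1.843, 0.051, 1.246, 0.18]}
t 8.32 rows: 1 [0.022 0.006 0.018] [-0.008  0.056  0.022]
```

View pics/p3.png

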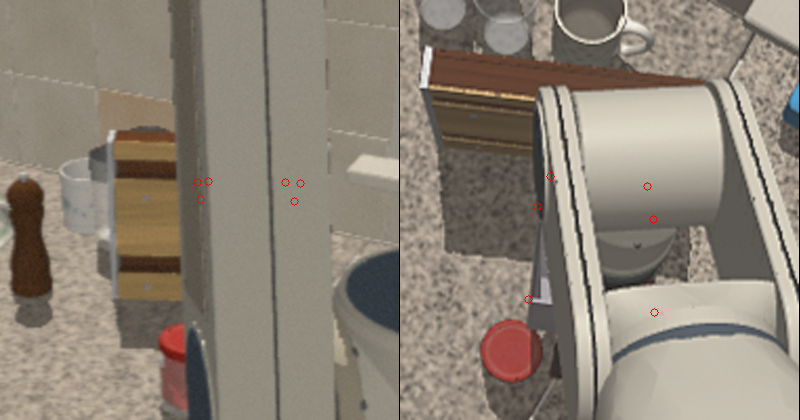

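The arm hides the caddy in both fixed views (only a corner shows, at about (540,290) in the top half), so I'll check it in the wrist view.

Run:
```python
from h import *
d=get_image("wrist");im=d["pixels"][:,:,::-1].copy()
o=readout.get_obs();R=Ro.from_rotvec(o["orientation"]).as_matrix();Rc=R@TOOLC.T
oc=o["ee_pos"]+163*R[:,2]-Rc@(np.array([-77,0,75.])+GD*WA)
print(oc)
for q in [(-77,-55,75),(-77,55,75),(37,-55,89),(37,55,89),(53,-46,116),(53,46,116),(53,22,116),(53,-22,116)]:
    u=proj(d,oc+Rc@np.array(q,float));print(q,u.round(1));cv2.circle(im,tuple(int(a) for a in u),4,(0,0,255),1)
for q in [(0,y,z) for y in(-130,0,130) for z in(175,201,225)]:
    u=proj(d,PAN+yaw(PSIP)@np.array(q,float));print(q,u.round(1))
    if abs(u).max()<2000:cv2.circle(im,tuple(int(a) for a in u),4,(255,255,0),1)
cv2.imwrite("pics/w2.png",im)
```

```text
[467.17137574  74.31157124 148.83833044]
(-77, -55, 75) [279.6 379.7]
(-77, 55, 75) [279.2 156.6]
(37, -55, 89) [451.4 329.4]
(37, 55, 89) [478.  150.1]
(53, -46, 116) [515.8 332.8]
(53, 46, 116) [549.1 170.5]
(53, 22, 116) [539.6 217.1]
(53, -22, 116) [523.7 294.4]
(0, -130, 175) [596.4 391.3]
(0, -130, 201) [629.1 427.2]
(0, -130, 225) [668.4 470.4]
(0, 0, 175) [654.7 189. ]
(0, 0, 201) [704.2 198.8]
(0, 0, 225) [767.2 211.2]
(0, 130, 175) [ 739.4 -104.9]
(0, 130, 201) [ 820.5 -155.1]
(0, 130, 225) [ 933.6 -225.1]
```

View pics/w2.png

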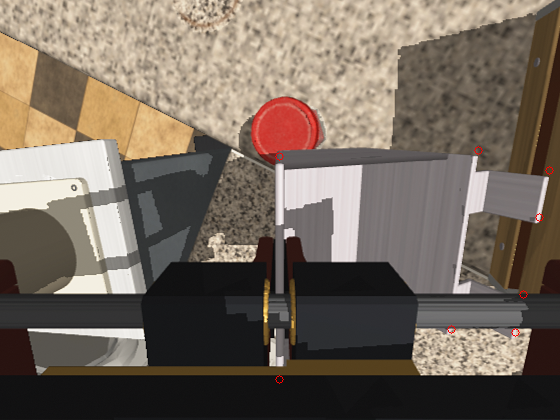

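The wrist view shows the hook lip at (545,178) to (540,220) and the rim at column 280, both within about 2 mm of where the model puts them. The panel is to the right, as expected. Next I'll insert the hooks.

```bash
cat >> h.py <<'E'
def rows(wp):
    o=readout.get_obs();p=o["ee_pos"];R=Ro.from_rotvec(o["orientation"]).as_matrix()
    for n,(q,S) in wp:
        dR=np.degrees(Ro.from_matrix(S@R.T).as_rotvec())/4/n
        print(n,np.round((q-p)/50/n,3).tolist(),np.round(dR,3).tolist(),"ik",ik(q,S,kin()[0])[3:]);p,R=q,S
E
python3 - <<'E'
from h import *
rows([(5,pan(42,-125,143,-35)),(5,pan(42,-106.8,143.8,-35)),(2,pan(42,-100.8,149.8,-35)),(3,pan(36,-94,141.1,-35))])
E
```

```text
5 [0.223, -0.02, -0.024] [-0.004, 0.018, -0.0] ik [0.056 1.237]
5 [0.072, -0.007, 0.003] [0.0, 0.0, 0.0] ik [0.053 1.255]
2 [0.06, -0.006, 0.06] [0.0, 0.0, 0.0] ik [0.053 1.276]
3 [-0.134, 0.013, -0.047] [-0.047, -0.498, 0.0] ik [0.032 1.139]
```

step_arm:
  targets:
    - [[0.223,-0.02,-0.024,-0.004,0.018,0,0],[0.223,-0.02,-0.024,-0.004,0.018,0,0],[0.223,-0.02,-0.024,-0.004,0.018,0,0],[0.223,-0.02,-0.024,-0.004,0.018,0,0],[0.223,-0.02,-0.024,-0.004,0.018,0,0]]

```text
t: 9.1
ee_pos: [551.9, 66.4, 399.3]
orientation: [-2.183, -1.987, 0.243]
ft_force: [0.4, 0.5, -3.2]
width: 3.9
grasp_force: 30.0
```

Run:
```python
from h import *
rows([(5,pan(42,-106.8,143.8,-35)),(2,pan(42,-100.8,149.8,-35)),(3,pan(36,-94,141.1,-35))])
d=get_image("wrist");im=d["pixels"][:,:,::-1].copy()
o=readout.get_obs();R=Ro.from_rotvec(o["orientation"]).as_matrix();Rc=R@TOOLC.T
oc=o["ee_pos"]+163*R[:,2]-Rc@(np.array([-77,0,75.])+GD*WA)
for q in [(37,55,89),(53,46,116),(53,22,116)]:
    u=proj(d,oc+Rc@np.array(q,float));cv2.circle(im,tuple(int(a) for a in u),3,(0,0,255),1)
for q in [(0,y,z) for y in(-30,0,30,60) for z in(40,66,175,201)]:
    u=proj(d,PAN+yaw(PSIP)@np.array(q,float))
    if abs(u).max()<2000:cv2.circle(im,tuple(int(a) for a in u),3,(255,255,0),1)
cv2.imwrite("pics/w3.png",cv2.resize(im[60:300,340:560],None,fx=2.5,fy=2.5))
```

```text
5 [0.069, -0.008, 0.003] [0.001, -0.001, -0.001] ik [0.053 1.255]
2 [0.06, -0.006, 0.06] [0.0, 0.0, 0.0] ik [0.053 1.276]
3 [-0.134, 0.013, -0.047] [-0.047, -0.498, 0.0] ik [0.032 1.139]
```

View pics/w3.png

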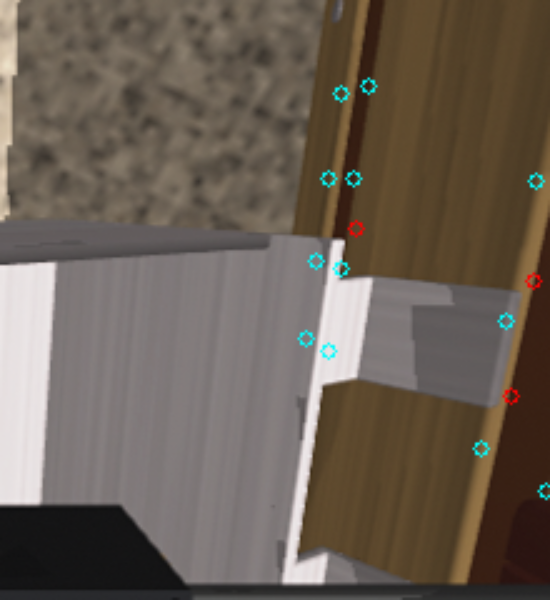

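The wrist view shows the hook lip at about (510,350) in the crop. Both it and the slat edge, at column 472, sit left of their marks by nearly the same amount, so relative to each other they are within about 1 mm. I'll continue the insertion.

step_arm:
  targets:
    - [[0.07,-0.008,0.003,0,0,0,0],[0.07,-0.008,0.003,0,0,0,0],[0.07,-0.008,0.003,0,0,0,0],[0.07,-0.008,0.003,0,0,0,0],[0.07,-0.008,0.003,0,0,0,0]]

```text
t: 9.78
ee_pos: [568.7, 64.4, 400.3]
orientation: [-2.183, -1.987, 0.243]
ft_force: [-0.2, 0.8, -3.4]
width: 3.7
grasp_force: 30.0
```

step_arm:
  targets:
    - [[0.06,-0.006,0.06,0,0,0,0],[0.06,-0.006,0.06,0,0,0,0],[-0.134,0.013,-0.047,-0.047,-0.498,0,0],[-0.134,0.013,-0.047,-0.047,-0.498,0,0],[-0.134,0.013,-0.047,-0.047,-0.498,0,0]]

```text
t: 10.4
ee_pos: [554.3, 65.7, 399.4]
orientation: [-2.246, -2.044, 0.141]
ft_force: [0.1, -0.1, -4.4]
width: 4.1
grasp_force: 30.0
```

Run:
```python
from h import *
show();y=-35
rows([(5,pan(30,-86.2,132.9,y)),(5,pan(24,-78.3,123.4,y)),(5,pan(18,-70.4,114.7,y)),(5,pan(12,-61.7,106.8,y)),(5,pan(6,-52.2,99.9,y)),(5,pan(0,-43,92,y))])
```

```text
{'t': 10.4, 'ee_pos': [554.327, 65.744, 399.377], 'orientation': [-2.246, -2.044, 0.141], 'ft_force': [0.061, -0.061, -4.404], 'width': 4.077, 'grasp_force': 29.995, 'qpos': [0.091, 0.358, 1.747, 0.027, 1.171, 0.173]}
5 [-0.073, 0.007, -0.038] [-0.027, -0.295, -0.001] ik [0.009 0.999]
5 [-0.075, 0.007, -0.054] [-0.028, -0.299, 0.0] ik [-0.021  0.85 ]
5 [-0.073, 0.007, -0.062] [-0.028, -0.299, 0.0] ik [-0.062  0.697]
5 [-0.066, 0.006, -0.069] [-0.028, -0.299, -0.0] ik [-0.125  0.542]
5 [-0.059, 0.006, -0.076] [-0.028, -0.299, -0.0] ik [-0.237  0.388]
5 [-0.054, 0.005, -0.089] [-0.028, -0.299, 0.0] ik [-0.502  0.237]
```

No contact forces so far, so I'll swing it down.

step_arm:
  targets:
    - [[-0.073,0.007,-0.038,-0.028,-0.296,0,0],[-0.073,0.007,-0.038,-0.028,-0.296,0,0],[-0.073,0.007,-0.038,-0.028,-0.296,0,0],[-0.073,0.007,-0.038,-0.028,-0.296,0,0],[-0.073,0.007,-0.038,-0.028,-0.296,0,0]]

```text
t: 11.02
ee_pos: [536.0, 67.5, 389.6]
orientation: [-2.305, -2.098, 0.035]
ft_force: [0.4, -0.3, -2.9]
width: 4.0
grasp_force: 30.0
```

step_arm:
  targets:
    - [[-0.075,0.007,-0.054,-0.028,-0.299,0,0],[-0.075,0.007,-0.054,-0.028,-0.299,0,0],[-0.075,0.007,-0.054,-0.028,-0.299,0,0],[-0.075,0.007,-0.054,-0.028,-0.299,0,0],[-0.075,0.007,-0.054,-0.028,-0.299,0,0]]

```text
t: 11.65
ee_pos: [517.2, 69.3, 376.0]
orientation: [2.283, 2.078, 0.074]
ft_force: [0.4, 0.3, -3.5]
width: 3.9
grasp_force: 30.0
```

Run:
```python
from h import *
show();y=-35
rows([(5,pan(18,-70.4,114.7,y)),(5,pan(12,-61.7,106.8,y)),(5,pan(6,-52.2,99.9,y)),(5,pan(0,-43,92,y))])
```

```text
{'t': 11.65, 'ee_pos': [517.169, 69.278, 376.043], 'orientation': [2.283, 2.078, 0.074], 'ft_force': [0.365, 0.315, -3.455], 'width': 3.891, 'grasp_force': 29.994, 'qpos': [0.114, 0.298, 1.899, -0.02, 0.874, 0.22]}
5 [-0.073, 0.007, -0.06] [-0.027, -0.297, -0.001] ik [-0.062  0.697]
5 [-0.066, 0.006, -0.069] [-0.028, -0.299, -0.0] ik [-0.125  0.542]
5 [-0.059, 0.006, -0.076] [-0.028, -0.299, -0.0] ik [-0.237  0.388]
5 [-0.054, 0.005, -0.089] [-0.028, -0.299, 0.0] ik [-0.502  0.237]
```

step_arm:
  targets:
    - [[-0.073,0.007,-0.06,-0.028,-0.298,0,0],[-0.073,0.007,-0.06,-0.028,-0.298,0,0],[-0.073,0.007,-0.06,-0.028,-0.298,0,0],[-0.073,0.007,-0.06,-0.028,-0.298,0,0],[-0.073,0.007,-0.06,-0.028,-0.298,0,0]]

```text
t: 12.28
ee_pos: [498.9, 71.0, 361.0]
orientation: [2.223, 2.023, 0.178]
ft_force: [-0.1, -0.2, -3.5]
width: 3.9
grasp_force: 30.0
```

step_arm:
  targets:
    - [[-0.066,0.006,-0.069,-0.028,-0.299,0,0],[-0.066,0.006,-0.069,-0.028,-0.299,0,0],[-0.066,0.006,-0.069,-0.028,-0.299,0,0],[-0.066,0.006,-0.069,-0.028,-0.299,0,0],[-0.066,0.006,-0.069,-0.028,-0.299,0,0]]

```text
t: 12.9
ee_pos: [482.5, 72.5, 343.7]
orientation: [2.16, 1.966, 0.278]
ft_force: [-0.4, 0.9, -3.0]
width: 4.0
grasp_force: 30.0
```

Run:
```python
from h import *
show();y=-35
rows([(5,pan(6,-52.2,99.9,y)),(5,pan(1,-44.5,93,y))])
d=get_image("wrist");im=d["pixels"][:,:,::-1].copy()
o=readout.get_obs();R=Ro.from_rotvec(o["orientation"]).as_matrix();Rc=R@TOOLC.T
oc=o["ee_pos"]+163*R[:,2]-Rc@(np.array([-77,0,75.])+GD*WA)
for q in [(37,55,89),(53,46,116),(53,22,116)]:
    u=proj(d,oc+Rc@np.array(q,float));cv2.circle(im,tuple(int(a) for a in u),3,(0,0,255),1)
for q in [(0,y,z) for y in(-30,0,30,60) for z in(66,175,201)]:
    u=proj(d,PAN+yaw(PSIP)@np.array(q,float))
    if abs(u).max()<2000:cv2.circle(im,tuple(int(a) for a in u),3,(255,255,0),1)
cv2.imwrite("pics/w4.png",cv2.resize(im[60:300,340:560],None,fx=2.5,fy=2.5))
```

```text
{'t': 12.9, 'ee_pos': [482.461, 72.509, 343.726], 'orientation': [2.16, 1.966, 0.278], 'ft_force': [-0.425, 0.878, -2.965], 'width': 3.977, 'grasp_force': 29.994, 'qpos': [0.142, 0.274, 2.049, -0.125, 0.548, 0.334]}
5 [-0.058, 0.006, -0.075] [-0.028, -0.298, -0.001] ik [-0.237  0.388]
5 [-0.046, 0.004, -0.075] [-0.024, -0.249, 0.0] ik [-0.438  0.26 ]
```

View pics/w4.png

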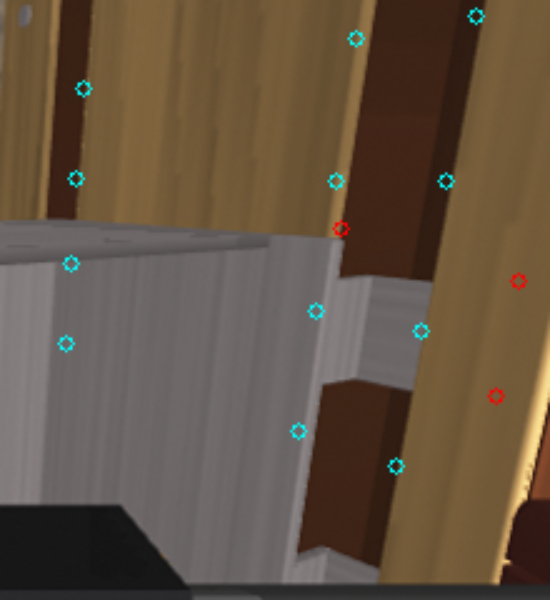

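The hook passes into the mouth and behind the upper facing, at crop (400,330), so the lips are inside. I'll finish the swing.

step_arm:
  targets:
    - [[-0.058,0.006,-0.075,-0.028,-0.298,0,0],[-0.058,0.006,-0.075,-0.028,-0.298,0,0],[-0.058,0.006,-0.075,-0.028,-0.298,0,0],[-0.058,0.006,-0.075,-0.028,-0.298,0,0],[-0.058,0.006,-0.075,-0.028,-0.298,0,0]]

```text
t: 13.58
ee_pos: [468.0, 74.0, 325.0]
orientation: [2.095, 1.907, 0.372]
ft_force: [-0.4, 0.9, -2.7]
width: 3.7
grasp_force: 30.0
```

step_arm:
  targets:
    - [[-0.046,0.004,-0.077,-0.024,-0.249,0,0],[-0.046,0.004,-0.077,-0.024,-0.249,0,0],[-0.046,0.004,-0.077,-0.024,-0.249,0,0],[-0.046,0.004,-0.077,-0.024,-0.249,0,0],[-0.046,0.004,-0.077,-0.024,-0.249,0,0]]

```text
t: 14.2
ee_pos: [456.6, 75.1, 305.7]
orientation: [2.039, 1.856, 0.447]
ft_force: [-0.3, -0.2, -3.3]
width: 3.6
grasp_force: 30.0
```

Run:
```python
from h import *
show()
rows([(2,pan(0.5,-43,90.5,-35))])
```

```text
{'t': 14.2, 'ee_pos': [456.56, 75.078, 305.733], 'orientation': [2.039, 1.856, 0.447], 'ft_force': [-0.293, -0.209, -3.305], 'width': 3.612, 'grasp_force': 29.993, 'qpos': [0.17, 0.306, 2.173, -0.532, 0.236, 0.756]}
2 [-0.004, -0.0, -0.034] [-0.007, -0.063, -0.003] ik [-0.478  0.244]
```

step_arm:
  targets:
    - [[-0.004,0,-0.034,-0.007,-0.063,0,0],[0,0,-0.034,-0.007,-0.063,0,0],[0,0,-0.02,0,0,0,0],[0,0,0,0,0,0,0],[0,0,0,0,0,0,0]]

```text
t: 14.82
ee_pos: [456.7, 75.0, 301.8]
orientation: [2.034, 1.851, 0.454]
ft_force: [1.0, -0.2, -1.5]
width: 3.8
grasp_force: 30.0
```

step_arm:
  targets:
    - [[0,0,0,0,0,0,0.4],[0,0,0,0,0,0,0.4],[0,0,0,0,0,0,0.4],[0,0,0,0,0,0,0.4],[0,0,0,0,0,0,0.4]]

```text
t: 15.45
ee_pos: [456.5, 75.0, 301.6]
orientation: [2.034, 1.851, 0.453]
ft_force: [0.5, -0.4, -1.6]
width: 34.9
grasp_force: 0.0
```

step_arm:
  targets:
    - [[-0.09,0.009,0.17,0,0,0,0.4],[-0.09,0.009,0.17,0,0,0,0.4],[-0.18,0.018,0.35,0,0,0,0.4],[-0.18,0.018,0.35,0,0,0,0.4],[-0.18,0.018,0.35,0,0,0,0.4]]

```text
t: 16.08
ee_pos: [420.0, 78.6, 371.9]
orientation: [2.034, 1.852, 0.453]
ft_force: [-0.4, 0.2, -0.6]
width: 35.0
grasp_force: 0.0
```

Run:
```python
from h import *
show()
d=get_image("wrist");im=d["pixels"][:,:,::-1].copy()
Rc=yaw(PSIP);oc=PAN+Rc@np.array([-42,-35,90.])
for q in [(-77,55,75),(-77,-55,75),(35,55,89),(35,-55,89)]:
    u=proj(d,oc+Rc@np.array(q,float));print(q,u.round(1))
cv2.imwrite("pics/w5.png",im)
hsv=cv2.cvtColor(im,cv2.COLOR_BGR2HSV);m=((hsv[...,1]<45)&(hsv[...,2]>60)).astype(np.uint8)
print(m.mean())
t=get_image("top");cv2.imwrite("pics/t5.png",t["pixels"][:,:,::-1])
```

```text
{'t': 16.075, 'ee_pos': [419.991, 78.634, 371.867], 'orientation': [2.034, 1.852, 0.453], 'ft_force': [-0.369, 0.248, -0.594], 'width': 35.013, 'grasp_force': 0.0, 'qpos': [0.197, 0.12, 2.197, -0.363, 0.383, 0.598]}
(-77, 55, 75) [280.  147.9]
(-77, -55, 75) [279.7 299.1]
(35, 55, 89) [416.3 145.3]
(35, -55, 89) [402.8 275.8]
0.2332142857142857
```

```bash
cat >> h.py <<'E'
def down(h=84.6): # tool straight down, y heading h
    a=np.radians(h);y=np.array([np.cos(a),np.sin(a),0]);z=np.array([0,0,-1.]);return np.array([np.cross(y,z),y,z]).T
E
python3 - <<'E'
from h import *
rows([(25,(np.array([435,-78,375.]),down()))])
E
```

```text
25 [0.012, -0.125, 0.002] [-0.196, 0.236, 0.881] ik [0.   0.86]
```

step_arm:
  targets:
    - [[0.012,-0.125,0.002,-0.196,0.236,0.881,0.4],[0.012,-0.125,0.002,-0.196,0.236,0.881,0.4],[0.012,-0.125,0.002,-0.196,0.236,0.881,0.6],[0.012,-0.125,0.002,-0.196,0.236,0.881,0.6],[0.012,-0.125,0.002,-0.196,0.236,0.881,0.8]]

```text
t: 16.8
ee_pos: [423.6, 47.1, 371.0]
orientation: [1.752, 2.212, 0.382]
ft_force: [0.2, -0.2, -0.0]
width: 59.3
grasp_force: 0.0
```

step_arm:
  targets:
    - [[0.012,-0.125,0.002,-0.196,0.236,0.881,0.8],[0.012,-0.125,0.002,-0.196,0.236,0.881,0.8],[0.012,-0.125,0.002,-0.196,0.236,0.881,0.8],[0.012,-0.125,0.002,-0.196,0.236,0.881,0.8],[0.012,-0.125,0.002,-0.196,0.236,0.881,0.8]]

```text
t: 17.42
ee_pos: [426.6, 15.7, 371.5]
orientation: [1.418, 2.528, 0.299]
ft_force: [-0.1, -1.1, -0.7]
width: 70.3
grasp_force: 0.0
```

step_arm:
  targets:
    - [[0.012,-0.125,0.002,-0.196,0.236,0.881,0.8],[0.012,-0.125,0.002,-0.196,0.236,0.881,0.8],[0.012,-0.125,0.002,-0.196,0.236,0.881,0.8],[0.012,-0.125,0.002,-0.196,0.236,0.881,0.8],[0.012,-0.125,0.002,-0.196,0.236,0.881,0.8]]

```text
t: 18.05
ee_pos: [429.6, -15.5, 372.0]
orientation: [1.035, 2.794, 0.207]
ft_force: [-0.4, 0.5, -0.1]
width: 70.3
grasp_force: 0.0
```

step_arm:
  targets:
    - [[0.012,-0.125,0.002,-0.196,0.236,0.881,0.8],[0.012,-0.125,0.002,-0.196,0.236,0.881,0.8],[0.012,-0.125,0.002,-0.196,0.236,0.881,0.8],[0.012,-0.125,0.002,-0.196,0.236,0.881,0.8],[0.012,-0.125,0.002,-0.196,0.236,0.881,0.8]]

```text
t: 18.68
ee_pos: [432.6, -46.8, 372.5]
orientation: [0.608, 3.0, 0.104]
ft_force: [-1.0, 0.3, -0.7]
width: 70.3
grasp_force: 0.0
```

step_arm:
  targets:
    - [[0.012,-0.125,0.002,-0.196,0.236,0.881,0.8],[0.012,-0.125,0.002,-0.196,0.236,0.881,0.8],[0.012,-0.125,0.002,-0.196,0.236,0.881,0.8],[0.012,-0.125,0.002,-0.196,0.236,0.881,0.8],[0.012,-0.125,0.002,-0.196,0.236,0.881,0.8]]

```text
t: 19.3
ee_pos: [435.6, -78.0, 372.9]
orientation: [-0.144, -3.138, 0.006]
ft_force: [-1.1, 0.5, -0.1]
width: 69.9
grasp_force: 0.0
```

Run:
```python
from h import *
show()
d=get_image("wrist");im=d["pixels"][:,:,::-1].copy();hsv=cv2.cvtColor(im,cv2.COLOR_BGR2HSV)
m=(((hsv[...,0]<8)|(hsv[...,0]>172))&(hsv[...,1]>140)&(hsv[...,2]>90)).astype(np.uint8)
n,l,s,c=cv2.connectedComponentsWithStats(m)
for i in range(1,n):
    if s[i,4]>150:print(s[i].tolist(),c[i].round(1),onz(d,s[i,0]+s[i,2]/2,s[i,1]+s[i,3]/2,105).round(1))
print("pred",proj(d,np.array([435,-78,105.])).round(1))
t=get_image("top");cv2.imwrite("pics/t6.png",t["pixels"][:,:,::-1])
s=get_image("side");cv2.imwrite("pics/s6.png",s["pixels"][:,:,::-1])
cv2.imwrite("pics/w6.png",im)
a=cv2.imread("pics/t6.png")[80:280,200:400];b=cv2.imread("pics/s6.png")[130:310,220:400]
w=np.zeros((600,800,3),np.uint8);w[:400,:400]=cv2.resize(a,(400,400),interpolation=2);w[:400,400:]=cv2.resize(b,(400,400),interpolation=2)
w[400:600,:267]=cv2.resize(im,(267,200));w[400:600,267:534]=cv2.resize(cv2.imread("pics/w5.png"),(267,200))
cv2.imwrite("pics/m6.png",w)
```

```text
{'t': 19.3, 'ee_pos': [435.618, -78.035, 372.927], 'orientation': [-0.144, -3.138, 0.006], 'ft_force': [-1.082, 0.547, -0.06], 'width': 69.895, 'grasp_force': 0.0, 'qpos': [-0.203, 0.201, 2.045, -0.005, 0.895, -1.679]}
[503, 140, 57, 75, 3424] [534.3 178.2] [422.2 118.8 105. ]
[251, 191, 50, 48, 1205] [275.9 214. ] [434.3 -81.6 105. ]
pred [280.6 215.4]
```

View pics/m6.png

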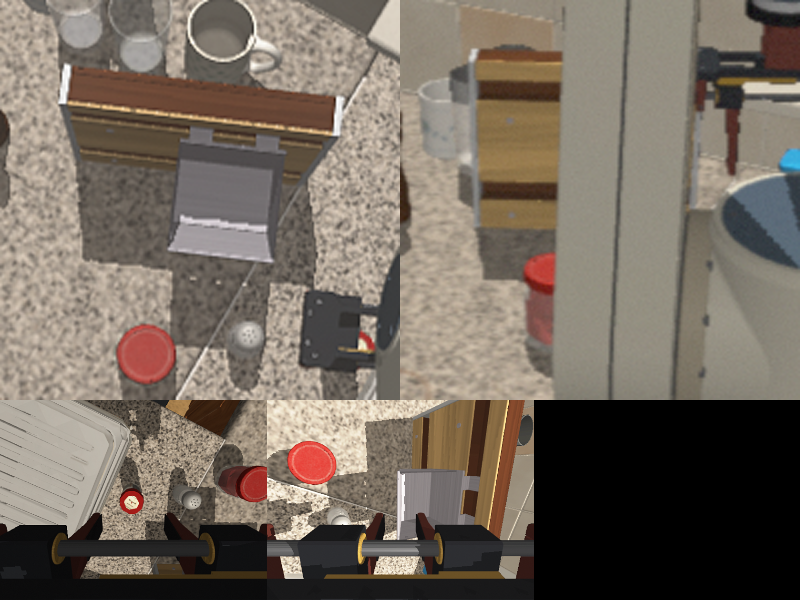

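The caddy hangs level: in the top crop its rim runs (168,248) to (273,262), with both hooks in the upper groove. The jar is between the fingers in the wrist view, so I'll go down onto it.

step_arm:
  targets:
    - [[-0.004,-0.008,-0.6,0,0,0,0.8],[-0.004,-0.008,-0.6,0,0,0,0.8],[-0.004,-0.008,-0.6,0,0,0,0.8],[-0.004,-0.008,-0.6,0,0,0,0.8],[-0.004,-0.008,-0.6,0,0,0,0.8]]

```text
t: 20.08
ee_pos: [434.5, -79.5, 222.5]
orientation: [0.149, 3.136, -0.004]
ft_force: [-0.0, -0.6, -0.0]
width: 70.4
grasp_force: 0.0
```

step_arm:
  targets:
    - [[0,0,0,0,0,0,0.3],[0,0,0,0,0,0,0.3],[0,0,0,0,0,0,0.3],[0,0,0,0,0,0,0.3],[0,0,0,0,0,0,0.3]]

```text
t: 20.7
ee_pos: [435.0, -79.8, 224.5]
orientation: [0.147, 3.135, -0.005]
ft_force: [0.1, -0.6, 8.0]
width: 40.9
grasp_force: 29.9
```

Run:
```python
from h import *
show();d=get_image("top")
c=lambda u,v,z:onz(d,200+(u+.5)/2-.5,80+(v+.5)/2-.5,z)
a,b=c(168,248,165),c(273,262,165);print(a,b,(a+b)/2,np.degrees(np.arctan2(*(a-b)[1::-1])))
a,b=c(183,141,179),c(285,152,179);print((a+b)/2,np.linalg.norm(a-b),np.degrees(np.arctan2(*(a-b)[1::-1])))
print("expected rim",PAN+yaw(PSIP)@np.array([-119,-35,165]),"back",PAN+yaw(PSIP)@np.array([-7,-35,179]))
```

```text
{'t': 20.7, 'ee_pos': [434.994, -79.784, 224.513], 'orientation': [0.147, 3.135, -0.005], 'ft_force': [0.062, -0.552, 8.014], 'width': 40.854, 'grasp_force': 29.921, 'qpos': [-0.208, 0.488, 2.125, -0.005, 0.525, -1.68]}
[531.7269622  123.25035211 165.        ] [518.82071021  16.30137715 165.        ] [525.27383621  69.77586463 165.        ] 83.11900660866512
[635.07460541  57.44642724 179.        ] 104.4639043839776 84.55733402626493
expected rim [527.23433525  68.35422052 165.        ] back [638.73727528  57.81408943 179.        ]
```

step_arm:
  targets:
    - [[0,0,0.1,0,0,0,0.3],[0,0,0.5,0,0,0,0.3],[0,0,0.9,0,0,0,0.3],[0,0,0.9,0,0,0,0.3],[0,0,0.9,0,0,0,0.3]]

```text
t: 21.38
ee_pos: [433.9, -79.5, 390.1]
orientation: [0.147, 3.138, -0.004]
ft_force: [1.0, -0.6, -0.7]
width: 40.7
grasp_force: 29.9
```

step_arm:
  targets:
    - [[0,0,0.5,0,0,0,0.3],[0,0,0.2,0,0,0,0.3],[0.05,0.05,0,0,0,0,0.3],[0.15,0.13,0,0,0,0,0.3],[0.3,0.26,0,0,0,0,0.3]]

```text
t: 22.0
ee_pos: [459.9, -57.1, 422.5]
orientation: [-0.148, -3.137, 0.004]
ft_force: [0.1, -0.0, -2.2]
width: 40.5
grasp_force: 29.9
```

Run:
```python
from h import *
show();rows([(5,(np.array([597.5,62,425]),down()))])
```

```text
{'t': 22.0, 'ee_pos': [459.903, -57.109, 422.469], 'orientation': [-0.148, -3.137, 0.004], 'ft_force': [0.083, -0.029, -2.233], 'width': 40.532, 'grasp_force': 29.935, 'qpos': [-0.149, 0.159, 1.958, -0.003, 1.025, -1.623]}
5 [0.55, 0.476, 0.01] [0.007, -0.004, 0.0] ik [0.    1.117]
```

step_arm:
  targets:
    - [[0.5,0.43,0,0,0,0,0.3],[0.7,0.6,0,0,0,0,0.3],[0.7,0.6,0,0,0,0,0.3],[0.55,0.48,0,0,0,0,0.3],[0.3,0.27,0,0,0,0,0.3]]

```text
t: 22.62
ee_pos: [598.5, 63.6, 422.2]
orientation: [-0.144, -3.138, 0.004]
ft_force: [-0.0, -0.7, -1.4]
width: 40.7
grasp_force: 29.9
```

Run:
```python
from h import *
show();rows([(5,(np.array([597.5,62,328]),down()))])
# caddy rim seen from the wrist: project expected edges, measure brightness edges near them
d=get_image("wrist");Rc=yaw(PSIP);oc=np.array([602.5,61.5,90.])
for q in [(-77,55,75),(-77,-55,75),(35,55,89),(35,-55,89)]:print(q,proj(d,oc+Rc@np.array(q,float)).round(1))
```

```text
{'t': 22.625, 'ee_pos': [598.498, 63.565, 422.224], 'orientation': [-0.144, -3.138, 0.004], 'ft_force': [-0.047, -0.686, -1.39], 'width': 40.743, 'grasp_force': 29.935, 'qpos': [0.087, 0.37, 1.667, -0.003, 1.105, -1.391]}
5 [-0.004, -0.006, -0.377] [0.008, -0.002, -0.007] ik [0.    0.867]
(-77, 55, 75) [355.3 122. ]
(-77, -55, 75) [201.5 121.6]
(35, 55, 89) [350.5 274.9]
(35, -55, 89) [205.4 274.3]
```

Lowering to about 10 mm above the floor, then gently until contact.

step_arm:
  targets:
    - [[-0.004,-0.006,-0.377,0.008,0,0,0.3],[-0.004,-0.006,-0.377,0.008,0,0,0.3],[-0.004,-0.006,-0.377,0.008,0,0,0.3],[-0.004,-0.006,-0.377,0.008,0,0,0.3],[-0.004,-0.006,-0.377,0.008,0,0,0.3]]

```text
t: 23.3
ee_pos: [595.8, 59.5, 328.0]
orientation: [0.147, 3.138, 0.0]
ft_force: [0.2, -0.3, -1.0]
width: 40.9
grasp_force: 29.9
```

step_arm:
  targets:
    - [[0,0,-0.04,0,0,0,0.3],[0,0,-0.04,0,0,0,0.3],[0,0,-0.04,0,0,0,0.3],[0,0,-0.03,0,0,0,0.3],[0,0,0,0,0,0,0.3]]

```text
t: 23.92
ee_pos: [596.0, 59.9, 322.0]
orientation: [0.147, 3.137, 0.0]
ft_force: [-0.8, 1.3, -0.8]
width: 40.3
grasp_force: 29.9
```

step_arm:
  targets:
    - [[0,0,-0.02,0,0,0,0.3],[0,0,-0.02,0,0,0,0.3],[0,0,-0.02,0,0,0,0.3],[0,0,0,0,0,0,0.3],[0,0,0,0,0,0,0.3]]

```text
t: 24.55
ee_pos: [596.0, 59.9, 318.8]
orientation: [0.147, 3.137, 0.0]
ft_force: [-0.2, -0.6, -1.4]
width: 40.8
grasp_force: 29.9
```

step_arm:
  targets:
    - [[0,0,-0.02,0,0,0,0.3],[0,0,-0.02,0,0,0,0.3],[0,0,0,0,0,0,0.3],[0,0,0,0,0,0,0.3],[0,0,0,0,0,0,0.3]]

```text
t: 25.18
ee_pos: [596.0, 59.8, 317.1]
orientation: [0.147, 3.137, 0.0]
ft_force: [-1.1, -0.9, 3.1]
width: 40.9
grasp_force: 29.9
```

step_arm:
  targets:
    - [[0,0,0,0,0,0,0.5],[0,0,0,0,0,0,0.55],[0,0,0,0,0,0,0.6],[0,0,0,0,0,0,0.6],[0,0,0,0,0,0,0.6]]

```text
t: 25.8
ee_pos: [596.0, 59.9, 316.8]
orientation: [0.147, 3.137, 0.0]
ft_force: [-0.6, 0.7, 0.1]
width: 52.6
grasp_force: 0.0
```

step_arm:
  targets:
    - [[0,0,0.1,0,0,0,0.6],[0,0,0.3,0,0,0,0.6],[0,0,0.5,0,0,0,0.6],[0,0,0.7,0,0,0,0.6],[0,0,0.8,0,0,0,0.6]]

```text
t: 26.42
ee_pos: [595.8, 59.8, 438.7]
orientation: [0.147, 3.137, 0.0]
ft_force: [-0.2, 0.5, -0.0]
width: 52.7
grasp_force: 0.0
```

step_arm:
  targets:
    - [[-0.2,-0.5,0.3,0,0,0,0.6],[-0.4,-0.9,0,0,0,0,0.6],[-0.4,-0.9,0,0,0,0,0.6],[-0.4,-0.9,0,0,0,0,0.6],[-0.4,-0.9,0,0,0,0,0.6]]

```text
t: 27.05
ee_pos: [505.1, -146.4, 453.2]
orientation: [0.146, 3.136, -0.001]
ft_force: [0.6, -0.8, 0.3]
width: 52.7
grasp_force: 0.0
```

Run:
```python
from h import *
show()
for n in("top","side"):
    d=get_image(n);im=d["pixels"][:,:,::-1].copy();cv2.imwrite(f"pics/{n}9.png",im);hsv=cv2.cvtColor(im,cv2.COLOR_BGR2HSV)
    m=(((hsv[...,0]<8)|(hsv[...,0]>172))&(hsv[...,1]>120)&(hsv[...,2]>70)).astype(np.uint8)
    k,l,s,c=cv2.connectedComponentsWithStats(m)
    for i in range(1,k):
        if s[i,4]>80:print(n,s[i].tolist(),onz(d,s[i,0]+s[i,2]/2,s[i,1]+s[i,3]/2,199).round(1))
    print("pred cap",proj(d,np.array([596,60,199.])).round(1),"salt",proj(d,np.array([447,35,90.])).round(1),"jam",proj(d,np.array([428,143.6,86])).round(1))
```

```text
{'t': 27.05, 'ee_pos': [505.135, -146.401, 453.19], 'orientation': [0.146, 3.136, -0.001], 'ft_force': [0.616, -0.84, 0.292], 'width': 52.668, 'grasp_force': 0.0, 'qpos': [-0.305, 0.22, 1.802, 0.0, 1.117, -1.782]}
top [305, 162, 21, 22, 213] [589.1  61.7 199. ]
top [258, 242, 30, 30, 660] [422.2 143.7 199. ]
pred cap [316.4 169.6] salt [323.2 248.1] jam [273.  256.3]
side [412, 92, 30, 22, 494] [1187.3 -383.9  199. ]
side [400, 133, 4, 30, 90] [ 768.6 -194.2  199. ]
side [428, 132, 8, 31, 82] [ 767.3 -279.2  199. ]
side [276, 244, 12, 19, 176] [239.  166.4 199. ]
side [65, 248, 32, 19, 358] [244.8 551.4 199. ]
pred cap [318.3 175.5] salt [334.1 243.1] jam [288.8 250.1]
```

Run:
```python
from h import *
d=get_image("top");new=d["pixels"][:,:,::-1];old=cv2.imread("pics/top0.png")
for im,(x,y,w,h),z in((old,(362,240,32,32),105),(new,(300,157,32,32),199)):
    r=im[y:y+h,x:x+w];hsv=cv2.cvtColor(r,cv2.COLOR_BGR2HSV)
    red=((hsv[...,0]<8)|(hsv[...,0]>172))&(hsv[...,1]>120)&(hsv[...,2]>70)
    hull=cv2.fillConvexPoly(np.zeros(red.shape,np.uint8),cv2.convexHull(np.argwhere(red)[:,::-1].astype(np.int32)),1)>0
    lab=hull&~red&(hsv[...,2]>150)
    b=cv2.boundingRect(np.argwhere(red)[:,::-1].astype(np.int32));lc=np.argwhere(lab).mean(0)[::-1]
    print("red bbox",b,"label n",lab.sum(),(lc+[x,y]).round(1),onz(d,*(lc+[x,y]),z).round(1))
# the change of the caddy's rows between t6 (hung, empty) and now, near its rim
a=cv2.imread("pics/t6.png");g=lambda i:cv2.GaussianBlur(cv2.cvtColor(i,6),(3,3),0).astype(int)
D=abs(g(a)-g(new))>25
for n,(x0,x1,y0,y1) in dict(rim=(282,340,198,214),leftwall=(282,292,150,200),hooks=(290,345,138,150),salt=(305,340,232,262),jam=(255,290,240,275)).items():print(n,D[y0:y1,x0:x1].mean().round(3))
```

```text
red bbox (5, 5, 21, 19) label n 117 [378.1 254.1] [434.9 -81.  105. ]
red bbox (5, 5, 21, 22) label n 125 [315.9 171.9] [591.3  60.9 199. ]
rim 0.088
leftwall 0.0
hooks 0.0
salt 0.0
jam 0.0
```

step_arm:
  targets:
    - [[0,-0.3,0,0,0,0,0.6],[0,-0.3,0,0,0,0,0.6],[0,0,0,0,0,0,0.6],[0,0,0,0,0,0,0.6],[0,0,0,0,0,0,0.6]]

```text
t: 27.82
ee_pos: [506.1, -174.7, 451.7]
orientation: [0.146, 3.138, 0.0]
ft_force: [-0.4, 0.2, -0.3]
width: 52.9
grasp_force: 0.0
```

Run:
```python
from h import *
a=cv2.imread("pics/top9.png").astype(int);n=get_image("top")["pixels"][:,:,::-1].astype(int)
print("changed px near caddy",(abs(a-n).max(2)>15)[130:220,275:345].sum())
# rim shift empty->loaded: vertical phase shift of a strip on the rim's left part
t=cv2.imread("pics/t6.png",0)[192:216,280:345].astype(np.float32);m=cv2.cvtColor(n.astype(np.uint8),6)[192:216,280:345].astype(np.float32)
print("rim shift px",cv2.phaseCorrelate(t,m))
```

```text
changed px near caddy 0
rim shift px ((0.010256932071769143, -0.0017565357521913683), 0.8662375131690944)
```

The scene isn't moving, and the caddy hasn't shifted under the jar's weight.

```bash
python3 -c "
from workcell import ctrl
print(ctrl.close_job())"
```

```text
the job is handed in; nothing more can be done
None
```

I hung the caddy in the upper groove and stood the spice jar inside it, left the salt shaker and jam jar untouched, and handed the job in at about 28 s; the last camera check showed nothing moving, but the verdict itself was not shown to me.

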